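Set the height stop of the jar stand

ROBOT

A 6-joint arm with a two-finger parallel gripper is mounted at the origin on a cart in front of the work surface, level with it; the furniture and walls round the work are solid. World frame = base frame: x ahead of the robot, y to its left, z up, the work surface at z = 0. Lengths are in m, angles in degrees, forces in N, time in s.
With the tool pointing down it reaches from about 0.3 to 0.75 m from the base axis. Payload 8.5 kg.
Tool frame: the origin (TCP) lies on the centre line of the jaws, within the pads' length; the fingertips stand 25 mm ahead of it and the grasp point (between the pads) lies 6 mm ahead of it; z points along the fingers, y is the line along which they close (so a half turn about z gives the same grasp; the last joint's range is limited). The gripper opens to 85 mm and grips with 20 to 120 N. Pads are 22 mm wide; open, the fingers measure 114 mm over their backs; the gripper's body (76 mm by 85 mm) begins 54 mm behind the grasp point. The pads swing forward as they close: fully open they stand 13 mm farther back than shut.
Start: joints at [-85.732, 21.807, 74.336, -0, 83.858, -12.336], TCP at [0.157, -0.527, 0.256] pointing down, gripper open.
Joint ranges: [-178.18, 178.18], [-50.72, 133.34], [12.68, 142.11], [-81.47, 261.47], [9.98, 163.14], [-165.26, 165.26]. Speed limits (degrees/s): [136.94, 136.94, 180, 180, 180, 180].

INTERFACE

Orientations are given as a 3x3 rotation matrix whose columns are the frame's x, y, z axes.
In Python, from rig import telemetry, optics, env gives the robot as it stands.
- The arm moves only by the tool send_rows, never from a script. Its argument "deltas" is a list that holds one entry, the list of rows, each a list of 7 numbers: the shift along the tool's x, y, z in m, then the turn, a rotation vector about the tool's x, y, z in rad, then the opening, from -1 (shut) to 1 (fully open), so that 0 is half open. In form: [[[x, y, z, ax, ay, az, grip], ...]]. A call has 1 to 12 rows; each row shifts and turns the commanded pose from where the row before left it, along the tool's axes as they then stand; what a row does not reach is not made up. A row lasts 1/8 s, in which the tool goes at most 62.5 mm and 10.7 degrees, less where a joint would pass 70% of its speed; a pose out of reach is approached as far as the arm can. A call is refused whole if a number of a shift passes 0.0625 or a number of a turn 0.188, either way. A call with a gripper value outside its range is refused whole. The fingers move at their own pace and stop on an object; "squeeze" is the grip in N (left out, the last holds). Time passes only in rows, so rows that do not move let the fingers close. It gives the time, the measured TCP pose, the force, the opening and the grip force at its end, in the units of the state.
- telemetry.observe(): the state, without advancing time (a new reading comes with each control period).
- optics.get_image(name): name is "scene" or "top" or "wrist"; returns a dict with "image" (384x512x3 uint8, red, green, blue), "range_z" (384x512 float32, m along the optical axis (not along the pixel's ray), 0 where there is no reading), "K" (3x3 intrinsics, pixels), "rvec" (rotation vector, rad) and "tvec" (3), from world to camera coordinates, as OpenCV has them; the wrist camera has in their place "hand_eye" (4x4, takes a point from camera to tool coordinates, whose origin is the TCP and whose axes are the flange's). Camera axes: x right, y down, z forward; pixel columns grow to the right and rows downward; lengths in m; the calibration is good to about 2 mm. A picture is of the moment at which its call begins: read the wrist's pose just before it.
- env.close_job(): hands the job in; it is judged then, once.
The state is a dict: "time_s": time; "q": joint angles; "qvel": joint speeds; "joint_efforts": joint torques, N m; "position": TCP position; "tool_rot": TCP orientation; "ft_force": force on the tool from outside, world axes, zero at the start; "wrist_torque": the same for the moment, N m; "grip_width": finger opening in m; "gripper_force": force on a finger pad.
Only numpy, scipy, OpenCV 4.12 (cv2) and the standard library are available. Lean on these libraries where they do the work, as an engineer would, in place of code of your own. Each camera call takes 0.05 s, during which the arm holds its last target. There are 200 camera calls.

TASK

Set the stand's height stop to the container standing under it: lower the stop rod until its rubber foot rests firmly on top of the container, feeling for the contact and pressing only gently (under 15 N), and then swing the red-handled clamp lever all the way round toward the robot (clockwise from above), until it stops, so that the rod is clamped there, foot still on the container. Do not shift or tip any of the three containers.

Things in the scene. Friction and masses are not known exactly. Their poses are not given: they have to be found in the camera images.
- stand: Grey and steel height-stop stand fixed to the worktop. Origin on the worktop exactly under the stop rod's axis; z up. A U-shaped foot 14 mm high opens toward -x (legs at y = +-62 mm), a 22 mm column stands at x = +85 mm and is 166 mm high, and a grey head at z = 131 to 165 mm reaches from the column over the origin and guides the rod.
- stop_rod: Vertical steel stop rod, 12 mm thick, about 0.2 kg, with a screw-in foot: a disc 31 mm wide with a rubber sole. Origin on the rod's axis, 137 mm below the knob's top; the sole's underside lies 0 to 10 mm lower, as the foot is screwed out differently each time (not measured). Slides only up and down, 55 mm at most. Stays where left: friction about 4 N, so free travel down takes about 2 N.
- knob_top (a point): Centre of the flat top of the rod's black knob (31 mm wide, 25 mm high; the flat is 27 mm wide), 137 mm above the rod's origin; starts 249 to 257 mm above the worktop. It may be pushed or gripped. The sole and containers are hard: press slowly; a container bears at most 15 N.
- clamp_lever (a joint): Angle of the clamp lever, rad, 0 (loose) to 1.10 (firm end stop); starts at 0 to 0.25; grows clockwise seen from above. In the stand's frame the level arm points 1.00 rad clockwise from +x at 0 and swings toward the robot. It pinches the rod from about 0.65 and is locked above 0.95. Turning takes 2 N at the grip, up to about 8 N while it pinches.
- lever_grip (a point): Top centre of the lever's upright red grip (18 mm thick, 30 mm high, standing at the end of the arm, 70 mm from the pivot); it stands 204 mm above the worktop.
- clamp_pivot (a point): Pivot axis of the clamp lever at the head's top, 160 mm above the worktop, 30 mm from the rod's axis to the stand's -y.
- tin: Round food tin, 57 mm across, 72 mm high, 0.18 kg. Origin at the centre of its underside. One of the three containers stands under the stop; the two others stand beside the stand.
- spice_jar: Spice jar with a yellow cap, 42 mm across, 96 mm high, 0.11 kg. Origin at the centre of its underside.
- canister: White square ceramic canister, 77 x 77 mm, with a fixed wooden lid and a round wooden lid knob 20 mm wide on top; 100 mm high to the top of that knob, 0.25 kg. Origin at the centre of its underside.
Mind the look-alikes: they are no part of the job. What is shaped like the canister but green or yellow is not meant.

How it is judged:
By the outcome, as a careful person would: the job done as asked, in the order asked, and still so for the second after the job is handed in, with the robot touching nothing.
It also fails if it takes over 45 s, if anything falls off the work surface, if the arm or the gripper's body presses on something with over 40 N, if the wrist force passes 120 N, or if a joint passes its speed limit or range.

## Working session

There is one attempt and no reset: what is moved stays moved. The work goes in short steps, Python scripts to look and compute and a tool call to move; the robot and the scene stay as the last step left them, time stands still between calls to the robot, and variables do not carry over. Pictures are saved under pics/ and viewed, at most 10 in all, crops included, and the job is handed in when it is done.

Besides the shell and the picture viewer there is one more tool, called after "Call:" by a JSON object that holds its "api" and its "payload", one argument or row to a line. send_rows: Moves the arm, as the interface text tells. Its arguments: {"type":"object","properties":{"deltas":{"type":"array"},"squeeze":{"type":"number"}},"required":["deltas"]}

```bash
mkdir -p pics; cat > h.py <<'E'
import numpy as np, cv2
from rig import telemetry, optics, env
def grab(n):
    s=telemetry.observe(); d=optics.get_image(n)
    if 'rvec' in d:
        R=cv2.Rodrigues(np.array(d['rvec'],float))[0]; t=np.array(d['tvec'],float).ravel()
        d['R']=R.T; d['t']=-R.T@t
    else:
        T=np.eye(4); T[:3,:3]=s['tool_rot']; T[:3,3]=s['position']
        M=T@np.array(d['hand_eye']); d['R']=M[:3,:3]; d['t']=M[:3,3]
    z=d['range_z']; v,u=np.indices(z.shape); K=np.array(d['K'])
    c=np.stack([(u-K[0,2])/K[0,0]*z,(v-K[1,2])/K[1,1]*z,z],-1)
    d['P']=c@d['R'].T+d['t']
    return d
def plane(d,u,v,h):
    K=np.array(d['K']); r=d['R']@np.array([(u-K[0,2])/K[0,0],(v-K[1,2])/K[1,1],1]); return d['t']+r*(h-d['t'][2])/r[2]
E
python3 - <<'E'
from h import *
s=telemetry.observe(); print(s['time_s'],s['tool_rot'],s['ft_force'])
ims=[]
for n in ['scene','top']:
    d=grab(n); cv2.imwrite(f'pics/{n}.png',d['image'][:,:,::-1]); print(n,d['t'])
E
```

```text
0.0 [[ 9.58311602e-01  2.85725150e-01 -1.07481906e-04]
 [ 2.85724993e-01 -9.58310519e-01  1.47573894e-03]
 [ 3.18654690e-04 -1.44492802e-03 -9.99998905e-01]] [-0.02006902 -0.3082548  -1.21308632]
scene [-0.07135085  0.3736318   0.81970959]
top [0.2258714  0.02522442 1.58076348]
```

View pics/scene.png

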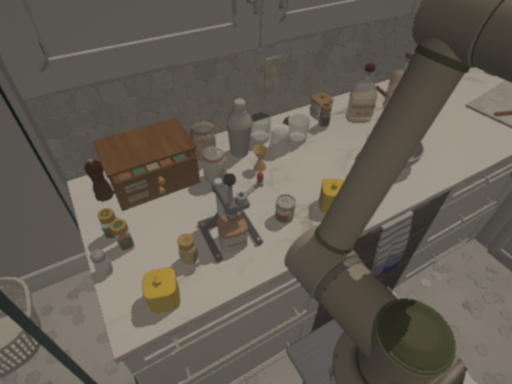

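View pics/top.png

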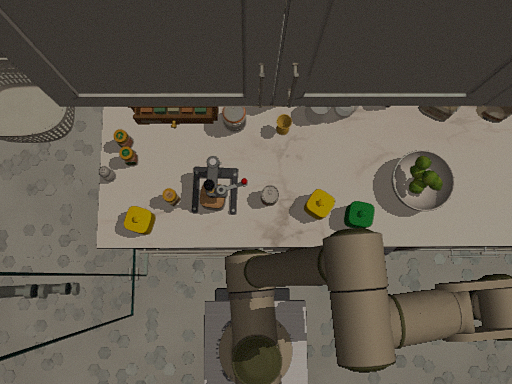

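The scene view shows the stand at about (228,210), with a wood-lidded white canister under it at (232,235) and the red grip at (260,178). The top view has the knob at (209,186), the grip at (244,181) and the column at (213,162). The tin is at (270,195) and the jar at (170,197). The yellow (139,220), (320,203) and green (360,214) canisters are look-alikes. I'll confirm in one enlarged crop while measuring.

```bash
python3 - <<'E'
from h import *
out=[]
for n,(x0,y0,w,h) in {'top':(150,140,140,100),'scene':(170,160,140,100)}.items():
    d=grab(n); im=d['image']; P=d['P']
    out.append(cv2.resize(im[y0:y0+h,x0:x0+w,::-1],None,fx=4,fy=4,interpolation=cv2.INTER_CUBIC)[:300] if 0 else cv2.resize(im[y0:y0+h,x0:x0+w,::-1],(400*1,286),interpolation=cv2.INTER_CUBIC))
    hsv=cv2.cvtColor(im,cv2.COLOR_RGB2HSV).astype(int)
    sub=np.zeros(im.shape[:2],bool); sub[y0:y0+h,x0:x0+w]=1
    red=sub&((hsv[...,0]<6)|(hsv[...,0]>174))&(hsv[...,1]>170)&(hsv[...,2]>60)
    red&=(P[...,2]>.15)
    blk=sub&(P[...,2]>.225)
    head=sub&(abs(P[...,2]-.165)<.006)
    for nm,m in [('red',red),('knob',blk),('head',head)]:
        v,u=np.nonzero(m); p=P[m]
        if len(p): print(n,nm,len(p),'px',u.mean().round(1),v.mean().round(1),'mean',p.mean(0).round(4),'min',p.min(0).round(3),'max',p.max(0).round(3))
    if n=='top':
        # foot of stand: dark, z .008..0.02
        m=sub&(P[...,2]>.007)&(P[...,2]<.022)&(hsv[...,2]<110)
        k,l,st,c=cv2.connectedComponentsWithStats(m.astype(np.uint8))
        for i in range(1,k):
            if st[i,4]>25:
                q=P[l==i]; print('foot',st[i],q.mean(0).round(4),cv2.minAreaRect(q[:,:2].astype(np.float32)))
cv2.imwrite('pics/crop.png',np.hstack(out))
E
```

```text
top red 23 px 243.9 180.8 mean [0.4935 0.032  0.2019] min [0.487 0.026 0.197] max [0.502 0.038 0.206]
top knob 152 px 209.1 186.0 mean [0.3888 0.0928 0.7062] min [0.226 0.025 0.241] max [0.49  0.142 1.581]
top head 283 px 216.6 175.1 mean [0.5183 0.1125 0.1638] min [0.456 0.026 0.159] max [0.577 0.143 0.171]
foot [192 167  15  46 340] [0.5133 0.1843 0.0135] ((0.5024810433387756, 0.1785573661327362), (0.04064149782061577, 0.1494768261909485), 87.3011703491211)
foot [218 167  20  18 196] [0.5534 0.0801 0.0135] ((0.5472334027290344, 0.08553503453731537), (0.06187638267874718, 0.053389981389045715), 87.44973754882812)
foot [230 188   8  27 148] [0.4639 0.067  0.013 ] ((0.464392751455307, 0.0679837316274643), (0.021614771336317062, 0.085061214864254), 87.38064575195312)
scene knob 203 px 234.6 188.7 mean [0.2969 0.2088 0.4325] min [-0.071  0.116  0.225] max [0.487 0.374 0.82 ]
scene head 477 px 236.3 201.1 mean [0.4769 0.1161 0.1635] min [0.249 0.027 0.159] max [0.579 0.146 0.171]
```

View pics/crop.png

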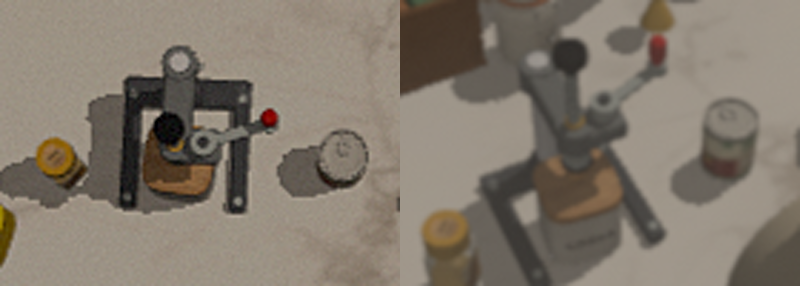

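The crop confirms it: the white canister with the wooden lid stands under the rod, with the black knob above it. The red grip is on the lever at the right. The jar and tin stand beside the stand. Next I'll fix the knob and pivot numerically.

```bash
python3 - <<'E'
from h import *
for n,(x0,y0,w,h) in {'top':(195,150,60,60),'scene':(205,160,70,70)}.items():
    d=grab(n); im=d['image']; P=d['P']; z=d['range_z']
    sub=np.zeros(z.shape,bool); sub[y0:y0+h,x0:x0+w]=1
    hsv=cv2.cvtColor(im,cv2.COLOR_RGB2HSV).astype(int)
    kn=sub&(z>0)&(P[...,2]>.225)&(P[...,2]<.28)
    q=P[kn]; print(n,'knob',len(q),q.mean(0).round(4),np.percentile(q,[5,50,95],axis=0).round(4).tolist())
    t=q[q[:,2]>.245]; print(' topflat',len(t),t.mean(0).round(4), cv2.minEnclosingCircle(t[:,:2].astype(np.float32)) if len(t)>3 else 0)
    dk=(sub&(hsv[...,2]<38)).astype(np.uint8)
    k,l,st,c=cv2.connectedComponentsWithStats(dk)
    for i in range(1,k):
        if st[i,4]>40: print(' dark',st[i],c[i].round(1),plane(d,*c[i],.253).round(4))
    hc=hsv[...,0]; red=sub&((hc<8)|(hc>170))&(hsv[...,1]>140)&(hsv[...,2]>50)
    v,u=np.nonzero(red); print(' red',len(u),u.min(),u.max(),v.min(),v.max(),u.mean(),v.mean(),plane(d,u.mean(),v.mean(),.204 if n=='top' else .19).round(4))
    # column top, light disc z=166
    m=sub&(z>0)&(abs(P[...,2]-.166)<.006)&(P[...,0]>.555); print(' col',m.sum(),P[m].mean(0).round(4))
    m=sub&(z>0)&(P[...,2]>.166)&(P[...,2]<.2)&~red; print(' lever',m.sum(),[tuple(r) for r in P[m].round(3)[::6]])
E
```

```text
top knob 100 [0.4733 0.1279 0.2522] [[0.461, 0.1164, 0.2459], [0.4725, 0.1277, 0.2523], [0.4862, 0.1412, 0.258]]
 topflat 96 [0.4736 0.1278 0.2526] ((0.474564790725708, 0.12805747985839844), 0.015370373614132404)
 dark [195 171  12  39 138] [198.  185.7] [0.4701 0.1575 0.253 ]
 dark [204 179  10  12  94] [208.5 184.6] [0.4731 0.1288 0.253 ]
 red 26 241 246 178 183 243.69230769230768 180.76923076923077 [0.4932 0.0326 0.204 ]
 col 67 [0.5647 0.1255 0.1637]
 lever 183 [(np.float64(0.569), np.float64(0.126), np.float64(0.168)), (np.float64(0.56), np.float64(0.135), np.float64(0.167)), (np.float64(0.554), np.float64(0.129), np.float64(0.167)), (np.float64(0.5), np.float64(0.026), np.float64(0.197)), (np.float64(0.494), np.float64(0.049), np.float64(0.168)), (np.float64(0.491), np.float64(0.064), np.float64(0.169)), (np.float64(0.49), np.float64(0.046), np.float64(0.173)), (np.float64(0.486), np.float64(0.029), np.float64(0.191)), (np.float64(0.488), np.float64(0.07), np.float64(0.167)), (np.float64(0.486), np.float64(0.052), np.float64(0.176)), (np.float64(0.487), np.float64(0.035), np.fl
[... 3682 characters left out ...]
 (np.float64(0.473), np.float64(0.112), np.float64(0.176)), (np.float64(0.464), np.float64(0.1), np.float64(0.178)), (np.float64(0.47), np.float64(0.13), np.float64(0.184)), (np.float64(0.466), np.float64(0.107), np.float64(0.176)), (np.float64(0.462), np.float64(0.092), np.float64(0.172)), (np.float64(0.473), np.float64(0.112), np.float64(0.169)), (np.float64(0.46), np.float64(0.102), np.float64(0.175)), (np.float64(0.471), np.float64(0.13), np.float64(0.175)), (np.float64(0.463), np.float64(0.106), np.float64(0.171)), (np.float64(0.475), np.float64(0.134), np.float64(0.171)), (np.float64(0.464), np.float64(0.109), np.float64(0.168)), (np.float64(0.47), np.float64(0.131), np.float64(0.17))]
```

Call:
{"api": "send_rows", "payload": {
  "deltas": [
    [[0,0,-0.06,0,0,0,-1],[0.04,-0.044,0,0,0,0,-1],[0.04,-0.044,0,0,0,0,-1],[0.04,-0.044,0,0,0,0,-1],[0.04,-0.044,0,0,0,0,-1],[0.04,-0.044,0,0,0,0,-1],[0.04,-0.044,0,0,0,0,-1],[0.04,-0.044,0,0,0,0,-1],[0.04,-0.044,0,0,0,0,-1],[0.04,-0.044,0,0,0,0,-1],[0.04,-0.044,0,0,0,0,-1],[0.04,-0.044,0,0,0,0,-1]]
  ]
}}

```text
time_s: 1.8
position: [0.441, 0.0646, 0.3165]
tool_rot: [[0.958, 0.286, 0.001], [0.286, -0.958, -0.0], [0.001, 0.0, -1.0]]
ft_force: [0.6, -1.4, 0.6]
grip_width: -0.0002
gripper_force: 0.0
```

Call:
{"api": "send_rows", "payload": {
  "deltas": [
    [[0,0,0,0,0,-0.177,-1],[0,0,0,0,0,-0.177,-1],[0,0,0,0,0,-0.177,-1],[0,0,0,0,0,-0.177,-1],[0,0,0,0,0,-0.177,-1],[0,0,0,0,0,-0.177,-1],[0,0,0,0,0,-0.177,-1],[0,0,0,0,0,-0.177,-1],[0,0,0,0,0,-0.177,-1],[0,0,0,0,0,0,-1]]
  ]
}}

```text
time_s: 3.05
position: [0.4404, 0.0625, 0.3163]
tool_rot: [[-0.305, 0.952, -0.0], [0.952, 0.305, -0.0], [0.0, -0.0, -1.0]]
ft_force: [0.9, -0.4, -0.2]
grip_width: -0.0001
gripper_force: 0.0
```

```bash
cat >> h.py <<'E'
def to(p,yaw=None):
    s=telemetry.observe(); R=np.array(s['tool_rot']); print('t',s['time_s'],'pos',np.round(s['position'],4),'yaw',np.degrees(np.arctan2(R[1,0],R[0,0])).round(1),'F',np.round(s['ft_force'],2),'w',s['grip_width'],'q6',s['q'][5],'tilt',R[:,2].round(4))
    if p is not None: print('tool shift',(R.T@(np.array(p)-s['position'])).round(4))
E
python3 -c "
from h import *
to([.4735,.1285,.283])"
```

```text
t 3.05 pos [0.4404 0.0625 0.3163] yaw 107.8 F [ 0.93 -0.42 -0.16] w -0.00011013970031442059 q6 -25.023772584564625 tilt [-1.e-04 -0.e+00 -1.e+00]
tool shift [0.0527 0.0516 0.0333]
```

Call:
{"api": "send_rows", "payload": {
  "deltas": [
    [[0.026,0.026,0,0,0,0,-1],[0.027,0.026,0,0,0,0,-1],[0,0,0.015,0,0,0,-1],[0,0,0.012,0,0,0,-1],[0,0,0,0,0,0,-1],[0,0,0,0,0,0,-1]]
  ]
}}

```text
time_s: 3.8
position: [0.4739, 0.1286, 0.2898]
tool_rot: [[-0.306, 0.952, 0.001], [0.952, 0.306, 0.0], [-0.0, 0.001, -1.0]]
ft_force: [-0.5, 0.0, 0.0]
grip_width: 0.0
gripper_force: 0.0
```

```bash
python3 - <<'E'
from h import *
to([.4735,.1285,.2785])
d=grab('scene'); cv2.imwrite('pics/c2.png',cv2.resize(d['image'][130:260,160:330,::-1],None,fx=3,fy=3))
f=[telemetry.observe()['ft_force'] for _ in range(3)]; print(f)
E
```

```text
t 3.8 pos [0.4739 0.1286 0.2898] yaw 107.8 F [-0.46  0.05  0.04] w 2.923475771886841e-05 q6 -16.456096902102438 tilt [ 8.e-04  1.e-04 -1.e+00]
tool shift [ 0.     -0.0004  0.0113]
[array([ 0.68776388, -0.3615912 ,  0.65299876]), array([ 0.68776388, -0.3615912 ,  0.65299876]), array([ 0.68776388, -0.3615912 ,  0.65299876])]
```

View pics/c2.png

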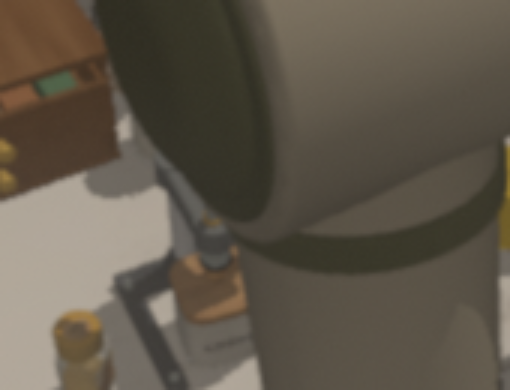

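The arm hides the knob in this view; only the rod's foot (215,245) over the lid is visible. From here I'll go down by feel.

Call:
{"api": "send_rows", "payload": {
  "deltas": [
    [[0,0,0.004,0,0,0,-1],[0,0,0.004,0,0,0,-1],[0,0,0.002,0,0,0,-1],[0,0,0.001,0,0,0,-1],[0,0,0.001,0,0,0,-1],[0,0,0.001,0,0,0,-1],[0,0,0,0,0,0,-1]]
  ]
}}

```text
time_s: 4.72
position: [0.4737, 0.1289, 0.2763]
tool_rot: [[-0.307, 0.952, -0.0], [0.952, 0.307, 0.0], [0.0, -0.0, -1.0]]
ft_force: [-0.7, -0.2, 0.4]
grip_width: 0.0004
gripper_force: 0.7
```

Call:
{"api": "send_rows", "payload": {
  "deltas": [
    [[0,0,0.001,0,0,0,-1],[0,0,0.001,0,0,0,-1],[0,0,0,0,0,0,-1]]
  ]
}}

```text
time_s: 5.1
position: [0.4737, 0.1289, 0.2742]
tool_rot: [[-0.307, 0.952, -0.0], [0.952, 0.307, 0.0], [0.0, -0.0, -1.0]]
ft_force: [-0.4, -0.4, 0.7]
grip_width: -0.0
gripper_force: 0.3
```

Call:
{"api": "send_rows", "payload": {
  "deltas": [
    [[0,0,0.001,0,0,0,-1],[0,0,0.001,0,0,0,-1],[0,0,0,0,0,0,-1]]
  ]
}}

```text
time_s: 5.48
position: [0.4737, 0.1289, 0.2722]
tool_rot: [[-0.307, 0.952, -0.0], [0.952, 0.307, 0.0], [0.0, -0.0, -1.0]]
ft_force: [-0.4, 0.5, -0.5]
grip_width: -0.0001
gripper_force: 0.4
```

Call:
{"api": "send_rows", "payload": {
  "deltas": [
    [[0,0,0.0005,0,0,0,-1],[0,0,0.0005,0,0,0,-1]]
  ]
}}

```text
time_s: 5.72
position: [0.4737, 0.1289, 0.2714]
tool_rot: [[-0.307, 0.952, 0.0], [0.952, 0.307, 0.0], [-0.0, 0.0, -1.0]]
ft_force: [-0.6, -0.7, 2.5]
grip_width: 0.0001
gripper_force: 1.1
```

Call:
{"api": "send_rows", "payload": {
  "deltas": [
    [[0,0,0.0005,0,0,0,-1],[0,0,0.0005,0,0,0,-1]]
  ]
}}

```text
time_s: 5.98
position: [0.4737, 0.1289, 0.2703]
tool_rot: [[-0.307, 0.952, 0.0], [0.952, 0.307, 0.0], [-0.0, 0.0, -1.0]]
ft_force: [-0.4, -0.3, 1.4]
grip_width: 0.0002
gripper_force: 1.1
```

Call:
{"api": "send_rows", "payload": {
  "deltas": [
    [[0,0,0.0005,0,0,0,-1],[0,0,0.0005,0,0,0,-1]]
  ]
}}

```text
time_s: 6.22
position: [0.4737, 0.1289, 0.2693]
tool_rot: [[-0.307, 0.952, 0.0], [0.952, 0.307, 0.0], [0.0, 0.0, -1.0]]
ft_force: [-0.1, 0.2, 3.2]
grip_width: 0.0001
gripper_force: 1.7
```

Call:
{"api": "send_rows", "payload": {
  "deltas": [
    [[0,0,0.0005,0,0,0,-1],[0,0,0.0005,0,0,0,-1]]
  ]
}}

```text
time_s: 6.48
position: [0.4738, 0.1289, 0.2689]
tool_rot: [[-0.307, 0.952, 0.001], [0.952, 0.307, 0.0], [-0.0, 0.001, -1.0]]
ft_force: [-2.6, -0.9, 8.4]
grip_width: -0.0002
gripper_force: 4.3
```

Call:
{"api": "send_rows", "payload": {
  "deltas": [
    [[0,0,0,0,0,0,-1]]
  ]
}}

```text
time_s: 6.6
position: [0.4738, 0.1289, 0.2688]
tool_rot: [[-0.307, 0.952, 0.001], [0.952, 0.307, -0.0], [-0.0, 0.001, -1.0]]
ft_force: [-3.0, -0.5, 6.7]
grip_width: -0.0001
gripper_force: 3.3
```

```bash
python3 - <<'E'
from h import *
to(None)
E
```

```text
t 6.6 pos [0.4738 0.1289 0.2688] yaw 107.9 F [-3.01 -0.54  6.71] w -6.522431288293021e-05 q6 -16.501179792079938 tilt [ 8.e-04 -0.e+00 -1.e+00]
```

Call:
{"api": "send_rows", "payload": {
  "deltas": [
    [[0,0,0.0002,0,0,0,-1],[0,0,0,0,0,0,-1]]
  ]
}}

```text
time_s: 6.85
position: [0.4738, 0.1289, 0.2688]
tool_rot: [[-0.307, 0.952, 0.001], [0.952, 0.307, -0.0], [-0.0, 0.001, -1.0]]
ft_force: [-2.1, -0.5, 8.3]
grip_width: 0.0001
gripper_force: 4.0
```

Call:
{"api": "send_rows", "payload": {
  "deltas": [
    [[0,0,-0.005,0,0,0,-1],[0,0,-0.015,0,0,0,-1],[-0.033,-0.004,0,0,0,0,0],[-0.033,-0.004,0,0,0,0,0],[-0.032,-0.004,0,0,0,0,0],[0,0,0,0,0,0,0],[0,0,0,0,0,0,0]]
  ]
}}

```text
time_s: 7.72
position: [0.4923, 0.0324, 0.288]
tool_rot: [[-0.307, 0.952, -0.0], [0.952, 0.307, 0.0], [0.0, -0.0, -1.0]]
ft_force: [0.2, -0.2, 0.2]
grip_width: 0.0425
gripper_force: 0.0
```

```bash
python3 - <<'E'
from h import *
to([.493,.032,.205])
d=grab('wrist'); cv2.imwrite('pics/w1.png',d['image'][:,:,::-1])
im=d['image'];P=d['P'];z=d['range_z']
hsv=cv2.cvtColor(im,cv2.COLOR_RGB2HSV).astype(int)
red=((hsv[...,0]<8)|(hsv[...,0]>170))&(hsv[...,1]>140)&(hsv[...,2]>50)
red=cv2.morphologyEx(red.astype(np.uint8),cv2.MORPH_OPEN,np.ones((3,3)))>0
v,u=np.nonzero(red); print(len(u),u.mean(),v.mean())
q=P[red&(z>0)]; q=q[(q[:,2]>.198)&(q[:,2]<.21)]; print(len(q),q.mean(0),cv2.minEnclosingCircle(q[:,:2].astype(np.float32)) if len(q) else 0)
d=grab('top');P=d['P'];z=d['range_z']
E
```

```text
t 7.725 pos [0.4923 0.0324 0.288 ] yaw 107.9 F [ 0.16 -0.21  0.16] w 0.04252272155803558 q6 -27.895831665026073 tilt [-4.e-04  4.e-04 -1.e+00]
tool shift [-0.0006  0.0006  0.083 ]
456 255.0701754385965 205.28070175438597
388 [0.49433453 0.03488035 0.2024553 ] ((0.4945635497570038, 0.03414897620677948), 0.00857364758849144)
```

View pics/w1.png

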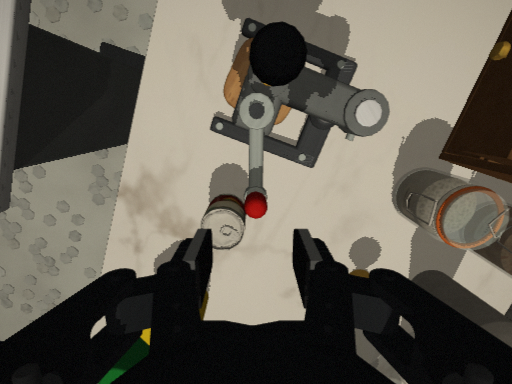

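The wrist view shows the red grip at (255,205), centred between the pads at (205,250) and (300,250), with clear space on both sides. I'll descend to cage it.

Call:
{"api": "send_rows", "payload": {
  "deltas": [
    [[0.001,0.0025,0.03,0,0,0,0],[0,0,0.03,0,0,0,0],[0,0,0.015,0,0,0,0],[0,0,0.008,0,0,0,0],[0,0,0,0,0,0,0]]
  ]
}}

```text
time_s: 8.45
position: [0.4944, 0.0341, 0.2051]
tool_rot: [[-0.308, 0.952, -0.0], [0.952, 0.308, 0.0], [0.0, -0.0, -1.0]]
ft_force: [-0.0, -0.4, 0.7]
grip_width: 0.0427
gripper_force: 0.0
```

```bash
python3 - <<'E'
from h import *
to(None)
piv=np.array([.4725,.0985]); g=np.array([.4945,.0342]); print(np.linalg.norm(g-piv),np.degrees(np.arctan2(*(g-piv)[::-1])))
E
```

```text
t 8.45 pos [0.4944 0.0341 0.2051] yaw 107.9 F [-0.02 -0.36  0.74] w 0.042727502964955553 q6 -27.687896541592625 tilt [-3.e-04  1.e-04 -1.e+00]
0.06795947321749926 -71.11181342242496
```

Call:
{"api": "send_rows", "payload": {
  "deltas": [
    [[0,-0.006,0,0,0,0,0],[0,-0.006,0,0,0,0,0],[0.0003,-0.007,0,0,0,0.1,0],[0.0003,-0.007,0,0,0,0.1,0],[0.0003,-0.007,0,0,0,0.1,0],[0.0003,-0.007,0,0,0,0.1,0]]
  ]
}}

```text
time_s: 9.2
position: [0.4554, 0.0267, 0.2057]
tool_rot: [[0.091, 0.996, 0.002], [0.996, -0.091, 0.0], [0.0, 0.002, -1.0]]
ft_force: [2.1, 1.8, -0.0]
grip_width: 0.0429
gripper_force: 1.1
```

Call:
{"api": "send_rows", "payload": {
  "deltas": [
    [[0.0003,-0.0035,0,0,0,0.05,0],[0.0003,-0.0035,0,0,0,0.05,0],[0.0003,-0.0035,0,0,0,0.05,0],[0.0003,-0.0035,0,0,0,0.05,0]]
  ]
}}

```text
time_s: 9.7
position: [0.442, 0.0301, 0.2058]
tool_rot: [[0.286, 0.958, 0.003], [0.958, -0.286, 0.0], [0.001, 0.003, -1.0]]
ft_force: [2.8, 1.5, 0.2]
grip_width: 0.0427
gripper_force: 1.3
```

```bash
python3 - <<'E'
from h import *
to(None); s=telemetry.observe(); print((np.array(s['tool_rot']).T@s['ft_force']).round(1))
E
```

```text
t 9.7 pos [0.442  0.0301 0.2058] yaw 73.4 F [2.78 1.51 0.21] w 0.042698068835052956 q6 5.095106189158845 tilt [ 0.0026  0.     -1.    ]
[ 2.2  2.2 -0.2]
```

Call:
{"api": "send_rows", "payload": {
  "deltas": [
    [[0.0002,-0.0035,0,0,0,0.05,0],[0.0002,-0.0035,0,0,0,0.05,0]]
  ]
}}

```text
time_s: 9.95
position: [0.4358, 0.0326, 0.2058]
tool_rot: [[0.38, 0.925, 0.003], [0.925, -0.38, -0.0], [0.001, 0.003, -1.0]]
ft_force: [4.0, 1.4, 0.6]
grip_width: 0.0427
gripper_force: 1.7
```

Call:
{"api": "send_rows", "payload": {
  "deltas": [
    [[0.0002,-0.0035,0,0,0,0.05,0],[0,-0.002,0,0,0,0.03,0]]
  ]
}}

```text
time_s: 10.2
position: [0.4307, 0.035, 0.2058]
tool_rot: [[0.452, 0.892, 0.003], [0.892, -0.452, -0.0], [0.001, 0.003, -1.0]]
ft_force: [2.4, 0.1, 0.5]
grip_width: 0.0425
gripper_force: 1.3
```

Call:
{"api": "send_rows", "payload": {
  "deltas": [
    [[0,-0.002,0,0,0,0.03,0],[0,-0.001,0,0,0,0.02,0]]
  ]
}}

```text
time_s: 10.45
position: [0.4277, 0.0363, 0.2054]
tool_rot: [[0.496, 0.868, 0.001], [0.868, -0.496, -0.0], [0.0, 0.001, -1.0]]
ft_force: [2.8, 0.0, 1.0]
grip_width: 0.0427
gripper_force: 1.3
```

Call:
{"api": "send_rows", "payload": {
  "deltas": [
    [[0,-0.001,0,0,0,0.01,0],[0,-0.001,0,0,0,0.01,0]]
  ]
}}

```text
time_s: 10.7
position: [0.4259, 0.0373, 0.2052]
tool_rot: [[0.513, 0.858, 0.0], [0.858, -0.513, -0.0], [-0.0, 0.0, -1.0]]
ft_force: [3.9, -1.0, 1.9]
grip_width: 0.0426
gripper_force: 1.7
```

Call:
{"api": "send_rows", "payload": {
  "deltas": [
    [[0,-0.0015,0,0,0,0.02,0],[0,-0.001,0,0,0,0.01,0]]
  ]
}}

```text
time_s: 10.95
position: [0.4237, 0.0388, 0.2051]
tool_rot: [[0.539, 0.843, -0.0], [0.843, -0.539, 0.0], [-0.0, -0.0, -1.0]]
ft_force: [3.5, 0.1, 1.1]
grip_width: 0.0425
gripper_force: 1.2
```

Call:
{"api": "send_rows", "payload": {
  "deltas": [
    [[0,-0.001,0,0,0,0.01,0],[0,-0.001,0,0,0,0.01,0]]
  ]
}}

```text
time_s: 11.2
position: [0.422, 0.0399, 0.2051]
tool_rot: [[0.555, 0.832, -0.0], [0.832, -0.555, 0.0], [-0.0, -0.0, -1.0]]
ft_force: [3.6, 0.3, 1.0]
grip_width: 0.0429
gripper_force: 1.4
```

Call:
{"api": "send_rows", "payload": {
  "deltas": [
    [[0,-0.001,0,0,0,0.01,0],[0,-0.001,0,0,0,0.01,0]]
  ]
}}

```text
time_s: 11.45
position: [0.4204, 0.0409, 0.2051]
tool_rot: [[0.572, 0.82, 0.0], [0.82, -0.572, 0.0], [0.0, -0.0, -1.0]]
ft_force: [5.6, 0.4, -0.5]
grip_width: 0.0428
gripper_force: 2.1
```

Still moving. I'll check where the grip actually is with the wrist camera.

```bash
python3 - <<'E'
from h import *
for n in ['wrist','top']:
    d=grab(n)
    im=d['image'];P=d['P'];z=d['range_z']
    hsv=cv2.cvtColor(im,cv2.COLOR_RGB2HSV).astype(int)
    red=((hsv[...,0]<8)|(hsv[...,0]>170))&(hsv[...,1]>140)&(hsv[...,2]>50)
    q=P[red&(z>0)]; q=q[(q[:,2]>.197)&(q[:,2]<.21)&(np.hypot(q[:,0]-.47,q[:,1]-.1)<.12)]
    print(n,len(q))
    if len(q):
        c=np.array(cv2.minEnclosingCircle(q[:,:2].astype(np.float32))[0]); r=c-[.4725,.0985]
        print(c,np.linalg.norm(r),np.degrees(np.arctan2(r[1],r[0])))
to(None)
E
```

```text
wrist 1049
[0.43642867 0.04190907] 0.06710942273446238 -122.51363403734669
top 0
t 11.55 pos [0.4204 0.0409 0.2051] yaw 55.1 F [ 3.56 -0.9  -0.67] w 0.04242767238224356 q6 24.260517480772712 tilt [ 1.e-04  0.e+00 -1.e+00]
```

Call:
{"api": "send_rows", "payload": {
  "deltas": [
    [[0,-0.001,0,0,0,0.01,0],[0,-0.001,0,0,0,0.01,0]]
  ]
}}

```text
time_s: 11.8
position: [0.42, 0.0417, 0.2052]
tool_rot: [[0.588, 0.809, 0.003], [0.809, -0.588, -0.001], [0.001, 0.003, -1.0]]
ft_force: [12.2, -2.7, -6.0]
grip_width: 0.0427
gripper_force: 5.7
```

Call:
{"api": "send_rows", "payload": {
  "deltas": [
    [[0,-0.0007,0,0,0,0.01,0],[0,-0.0007,0,0,0,0.01,0]]
  ]
}}

```text
time_s: 12.05
position: [0.4199, 0.0422, 0.2053]
tool_rot: [[0.604, 0.797, 0.006], [0.797, -0.604, -0.001], [0.002, 0.005, -1.0]]
ft_force: [16.6, -2.8, -7.8]
grip_width: 0.0429
gripper_force: 7.6
```

Call:
{"api": "send_rows", "payload": {
  "deltas": [
    [[0,-0.0007,0,0,0,0.01,0],[0,-0.0007,0,0,0,0.01,0]]
  ]
}}

```text
time_s: 12.3
position: [0.4198, 0.0428, 0.2054]
tool_rot: [[0.62, 0.784, 0.008], [0.784, -0.62, -0.002], [0.004, 0.007, -1.0]]
ft_force: [23.1, -4.1, -11.2]
grip_width: 0.0428
gripper_force: 9.9
```

That is the end stop. I'll back off, lift clear and check.

Call:
{"api": "send_rows", "payload": {
  "deltas": [
    [[0,0.005,0,0,0,0,0],[0,0.008,0,0,0,0,0],[0,0,0,0,0,0,0],[0,0,-0.03,0,0,0,0],[0,0,-0.05,0,0,0,0],[0,-0.03,-0.04,0,0,0,0],[-0.05,0,0,0,0,0,0],[-0.06,0,0,0,0,0,0],[-0.06,0,0,0,0,0,0],[-0.06,0,0,0,0,0,0],[0,0,0,0,0,0,0]]
  ]
}}

```text
time_s: 13.68
position: [0.2602, -0.1272, 0.3251]
tool_rot: [[0.628, 0.779, -0.001], [0.779, -0.628, -0.0], [-0.0, -0.0, -1.0]]
ft_force: [-0.5, 0.2, -0.2]
grip_width: 0.0429
gripper_force: 0.0
```

```bash
python3 - <<'E'
from h import *
to(None)
out=[]
for n in ['scene','top']:
    d=grab(n);im=d['image'];P=d['P'];z=d['range_z']
    hsv=cv2.cvtColor(im,cv2.COLOR_RGB2HSV).astype(int)
    red=((hsv[...,0]<8)|(hsv[...,0]>170))&(hsv[...,1]>140)&(hsv[...,2]>50)
    q=P[red&(z>0)]; q=q[(q[:,2]>.197)&(q[:,2]<.21)&(np.hypot(q[:,0]-.47,q[:,1]-.1)<.12)]
    if len(q):
        c=q.mean(0)[:2]; r=c-[.4725,.0985]; print(n,c,np.degrees(np.arctan2(r[1],r[0])))
    k=P[(z>0)&(np.hypot(P[...,0]-.4735,P[...,1]-.1285)<.011)&(P[...,2]>.225)&(P[...,2]<.3)]
    if len(k): print(n,'knob z',np.median(k[:,2]))
    x0,y0=(150,140) if n=='top' else (170,160)
    out.append(cv2.resize(im[y0:y0+100,x0:x0+140,::-1],(400,286),interpolation=cv2.INTER_CUBIC))
cv2.imwrite('pics/end.png',np.hstack(out))
E
```

```text
t 13.675 pos [ 0.2602 -0.1272  0.3251] yaw 51.1 F [-0.46  0.24 -0.15] w 0.042940042911107194 q6 -11.104358200717764 tilt [-5.e-04 -1.e-04 -1.e+00]
scene knob z 0.24484518087119922
top [0.43473483 0.0406025 ] -123.11546296894389
top knob z 0.2429957526184281
```

View pics/end.png

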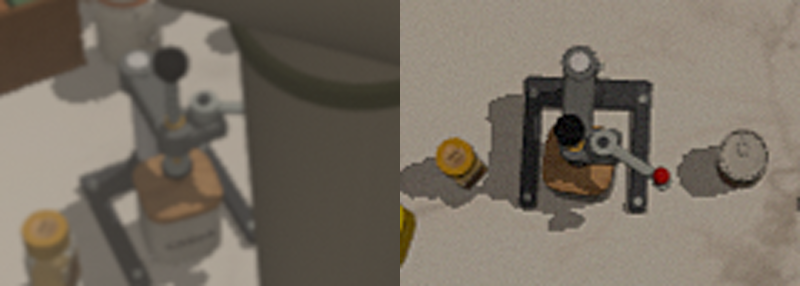

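The final views show the lever swung to its stop, with the grip at (660,176) in the right half of the crop. The knob is about 9 mm lower, the foot sits on the lid at (177,162), and the jar, tin and canister have not moved.

```bash
python3 -c "
from rig import env
print(env.close_job())"
```

```text
the job is handed in; nothing more can be done
None
```

The job is handed in: the stop rod's foot rests on the white canister (pressed with about 8 N), the clamp lever is round to its end stop, no container visibly moved, and it took about 14 s.

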